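# Swap the relay behind the capacitors

## Robot

A 6-joint arm with a two-finger parallel gripper is mounted at the origin on the work surface. World frame = base frame: x ahead of the robot, y to its left, z up, the work surface at z = 0. Lengths are in m, angles in degrees, forces in N, time in s.
With the tool pointing down it reaches from about 0.4 to 0.825 m from the base axis. Payload 7 kg.
Tool frame: the origin (TCP) lies midway between the tips of the shut fingers; the grasp point (between the pads) lies 19 mm behind it; z points along the fingers, y is the direction in which the jaws open and shut (so a half turn about z gives the same grasp; the last joint's range is limited). The gripper opens to 88 mm and grips with 3 to 60 N. Pads are 19 mm wide; open, the fingers measure 130 mm over their backs; the gripper's body (78 mm by 193 mm) begins 47 mm behind the grasp point.
Start: joints at [83.486, 20.546, 0.682, 0, -70.136, -16.507], TCP at [0.264, 0.621, 0.227] pointing down, gripper open.
Joint ranges: [-176.03, 176.03], [-82.01, 121.73], [-58.28, 71.71], [-173.87, 95.51], [-174.79, -0.11], [-173.66, 173.66]. Speed limits (degrees/s): [136.94, 136.94, 172.46, 180, 180, 180].

## Interface

Orientations are given as a 3x3 rotation matrix whose columns are the frame's x, y, z axes.
In Python, from rig import robot gives the robot as it stands. Calls block until the motion is done:
- robot.goto(position, orientation): joint-space move of the TCP to a pose.
- robot.servo_line(position, ori=None, speed=0.15): straight line of the TCP; ori=None keeps the orientation; speed is the mean speed in m/s.
- robot.movej(angles): joint-space move.
- robot.move_gripper(opening): opening from 0.0 (shut) to 1.0 (fully open); the grip force is fixed at half the most; returns when the fingers have stopped.
- robot.dwell(seconds).
- robot.ik(position, orientation): joint angles nearest the present ones, or None.
- robot.grab_frame(name): name is "scene" or "top" or "wrist"; returns (picture, depth): 400x640x3 uint8, red, green, blue; 400x640 float32, m along the optical axis (not along the pixel's ray), 0 where there is no reading.
- robot.camera_info(name): a dict with "vfov" (degrees; the focal length in pixels is half the picture's height over the tangent of half this angle, whatever the lens; pixels are square), "cx", "cy" (the principal point, pixels), "view" (4x4, takes a point from world to camera coordinates); the wrist camera has in their place "T_tool_cam" (4x4, takes a point from camera to tool coordinates, whose origin is the TCP and whose axes are the flange's). Camera axes: x right, y down, z forward; pixel columns grow to the right and rows downward; lengths in m; the calibration is good to about 2 mm. A picture is of the moment at which its call begins: read the wrist's pose just before it. camera_info takes no time and is no camera call.
A pose or a line that the arm cannot do raises robot.Unreachable and nothing moves.
- robot.job_done(): hands the job in, once; it reports no verdict.
Readings, each from a call of its own:
- robot.read_t(): time.
- robot.read_qpos(): joint angles.
- robot.read_qvel(): joint speeds.
- robot.read_effort(): joint torques, N m.
- robot.read_position(): TCP position.
- robot.read_tcp_rot(): TCP orientation.
- robot.read_force(): force on the tool from outside, world axes, zero at the start.
- robot.read_ft_torque(): the same for the moment, N m.
- robot.read_grip_width(): opening from 0.0 (shut) to 1.0 (fully open).
Only numpy, scipy, OpenCV 4.12 (cv2) and the standard library are available. Lean on these libraries where they do the work, as an engineer would, in place of code of your own. Each camera call takes 0.05 s, during which the arm holds its last target. There are 200 camera calls.

## Task

The relay in this opened power supply has failed: move the two capacitor cans that stand in front of it onto the yellow parking plate, take the orange relay out to the middle of the red plate, and set the white relay with the green top centred on the empty relay base, lengthwise along it. Only when that is done, put each can back in the middle of the pad of its own colour. Keep the cans upright, set everything down without dropping it, and leave the small black-and-yellow transformer on the board where it is.

Things in the scene. Friction and masses are not known exactly. Their poses are not given: they have to be found in the camera images.
- brown_can_centre (a point): loose brown-sleeved capacitor can, upright cylinder, 50 mm diameter, 90 mm tall, bare metal top, about 220 g; at the start it stands on the brown pad. Point: its centre, 45 mm above its foot; z is its axis.
- blue_can_centre (a point): loose blue-sleeved capacitor can, upright cylinder, 50 mm diameter, 90 mm tall, bare metal top, about 220 g; at the start it stands on the blue pad. Point: its centre, 45 mm above its foot; z is its axis.
- old_relay_centre (a point): loose relay, orange with a black top and foot, the failed one; at the start it stands on the relay base, lengthwise along it; block 44 mm long (its x) by 28 mm wide (its y) by 40 mm tall, 60 g. Point: its centre, 20 mm above its foot.
- new_relay_centre (a point): loose relay, white with a green top and black foot, the spare; at the start it stands, turned a little, on a 2 mm dark mat to one side of the power supply; block 44 mm long (its x) by 28 mm wide (its y) by 40 mm tall, 60 g. Point: its centre, 20 mm above its foot.
- brown_pad: fixed round brown pad on the green board of the power supply, 70 mm diameter, 3 mm thick; its underside is 16 mm and its top 19 mm above the table. Origin: centre of its underside; x points from the cans towards the relay base and heat sink, y along the row of the two pads, which stand 100 mm apart. Which pad is left or right changes.
- blue_pad: fixed round blue pad on the green board of the power supply, 70 mm diameter, 3 mm thick; its underside is 16 mm and its top 19 mm above the table. Origin: centre of its underside; x points from the cans towards the relay base and heat sink, y along the row of the two pads, which stand 100 mm apart. Which pad is left or right changes.
- relay_base: fixed white plate on the green board, 60 mm (its x) by 44 mm (its y) by 4 mm thick, where a relay stands; its top is 20 mm above the table. Origin: centre of its underside; x is its long side and points away from the cans: the pads lie 53 mm before it along x and 50 mm to either side along y, and a fixed aluminium heat sink, 58 mm above the board, begins 78 mm behind its centre.
- parking: fixed yellow plate to one side of the power supply, 200 mm (its x) by 110 mm (its y) by 3 mm thick, lying on the table; the two cans are parked here. Origin: centre of its underside.
- red_plate: fixed round red plate for failed parts, 76 mm diameter, 3 mm thick, on the dark mat, about 100 mm from the spare relay; its top is 5 mm above the table. Origin: centre of its underside.
- transformer_centre (a point): loose small transformer, black with a yellow band on top, 36 x 31 x 32 mm, standing on the board at one side, behind a pad: not to be moved. Point: its centre.

How it is judged (in metres and radians):
On the way, in this order (a step that is already met when the one before it is completed fails the run):
1. both cans stand on the yellow parking plate (x of brown_can_centre in the frame of parking between -0.076 and 0.076 m and y of brown_can_centre in the frame of parking between -0.032 and 0.032 m and height (world z) of each of brown_can_centre, blue_can_centre below 0.054 m and linear speed of each of brown_can, blue_can below 0.03 m/s and angular speed of each of brown_can, blue_can below 0.3 rad/s and angle between each of brown_can_centre, blue_can_centre's own z axis and vertical below 0.15 rad and x of blue_can_centre in the frame of parking between -0.076 and 0.076 m and y of blue_can_centre in the frame of parking between -0.032 and 0.032 m), for 0.2 s.
2. the orange relay stands in the middle of the red plate, both cans still parked (all of step 1 and horizontal distance between old_relay_centre and red_plate below 0.015 m and height (world z) of old_relay_centre below 0.031 m and linear speed of old_relay below 0.03 m/s and angular speed of old_relay below 0.3 rad/s and angle between old_relay_centre's own z axis and vertical below 0.15 rad), for 0.2 s.
3. the white relay stands centred and lengthwise on the relay base, both cans still parked (all of step 1 and horizontal distance between new_relay_centre and relay_base below 0.01 m and angle between the x axis of new_relay_centre and the x axis of relay_base, either way round below 0.26 rad and height (world z) of new_relay_centre below 0.046 m and linear speed of new_relay below 0.03 m/s and angular speed of new_relay below 0.3 rad/s and angle between new_relay_centre's own z axis and vertical below 0.15 rad), for 0.2 s.
At the end, for the whole second after the job is handed in: All upright and at rest: each can on the pad of its own colour (centre within 12 mm), white relay on the relay base (10 mm, lengthwise within 15 degrees), orange relay on the red plate (15 mm), transformer within 10 mm of its start (horizontal distance between brown_can_centre and brown_pad below 0.012 m and height (world z) of each of brown_can_centre, blue_can_centre below 0.07 m and linear speed of each of brown_can, blue_can, old_relay, new_relay below 0.03 m/s and angular speed of each of brown_can, blue_can, old_relay, new_relay below 0.3 rad/s and angle between each of brown_can_centre, blue_can_centre, old_relay_centre, new_relay_centre's own z axis and vertical below 0.15 rad and horizontal distance between blue_can_centre and blue_pad below 0.012 m and horizontal distance between old_relay_centre and red_plate below 0.015 m and height (world z) of old_relay_centre below 0.031 m and horizontal distance between new_relay_centre and relay_base below 0.01 m and angle between the x axis of new_relay_centre and the x axis of relay_base, either way round below 0.26 rad and height (world z) of new_relay_centre below 0.046 m and distance of transformer_centre from where it was at the start of the episode below 0.01 m); the robot touches nothing.
It fails at once if a can is tipped by more than about 30 degrees (angle between any of brown_can_centre, blue_can_centre's own z axis and vertical above 0.52 rad).
It fails at once if a can or relay is dropped (falls free faster than 0.75 m/s, from about 30 mm) ((linear speed of brown_can above 0.75 m/s and contact force between brown_can and the fingers below 0.3 N) or (linear speed of blue_can above 0.75 m/s and contact force between blue_can and the fingers below 0.3 N) or (linear speed of old_relay above 0.75 m/s and contact force between old_relay and the fingers below 0.3 N) or (linear speed of new_relay above 0.75 m/s and contact force between new_relay and the fingers below 0.3 N)).
It fails at once if the transformer is shoved by more than 15 mm (distance of transformer_centre from where it was at the start of the episode above 0.015 m).
It also fails if it takes over 147 s, if anything falls off the work surface, if the arm or the gripper's body presses on something with over 40 N, if the wrist force passes 120 N, or if a joint passes its speed limit or range.

## Working session

There is one attempt and no reset: what is moved stays moved. The work goes in short steps, each a Python script; the robot and the scene stay as the last script left them, time stands still between calls to the robot, and variables do not carry over. Pictures are saved under pics/ and viewed, about 12 in all and at most 16, crops included, and the job is handed in when it is done.

```bash
mkdir -p pics; ls; python3 - <<'E'
from rig import robot
import cv2,numpy as np
for n in ("scene","top"):
    p,d=robot.grab_frame(n); cv2.imwrite(f"pics/{n}0.png",p[:,:,::-1]); np.savez(f"pics/{n}0.npz",p=p,d=d)
    print(n,robot.camera_info(n), (d>0).mean())
print(robot.camera_info("wrist"),robot.read_t(),robot.read_tcp_rot())
E
```

```text
pics
scene {'vfov': 55.28114190170912, 'cx': 313.54254619053177, 'cy': 201.83479004890268, 'view': array([[ 0.8862954 ,  0.46311768, -0.00157685, -0.47247679],
       [ 0.26701221, -0.51377293, -0.81531703, -0.07518264],
       [-0.37839787,  0.72219069, -0.57901266,  1.18165238],
       [ 0.        ,  0.        ,  0.        ,  1.        ]])} 0.99601953125
top {'vfov': 45.586098405783886, 'cx': 319.9059977027891, 'cy': 194.71417787792882, 'view': array([[ 0.00369689, -0.99984285, -0.01733817,  0.02650712],
       [-0.99320651, -0.00165469, -0.11635328,  0.53479378],
       [ 0.1163063 ,  0.01765053, -0.99305655,  0.92265698],
       [ 0.        ,  0.        ,  0.        ,  1.        ]])} 0.99559765625
{'vfov': 65.69150568985386, 'cx': 321.2989140491814, 'cy': 201.63167587200567, 'T_tool_cam': array([[-1.34582059e-03, -9.67217632e-01, -2.53945350e-01,
         6.79212801e-02],
       [ 9.99998514e-01, -1.57520091e-03,  6.99928162e-04,
        -1.80731755e-04],
       [-1.07699781e-03, -2.53944031e-01,  9.67218315e-01,
        -1.58486827e-01],
       [ 0.00000000e+00,  0.00000000e+00,  0.00000000e+00,
         1.00000000e+00]])} 0.1 [[ 9.20334807e-01 -3.91131231e-01 -4.51925858e-04]
 [-3.91131472e-01 -9.20333784e-01 -1.37734940e-03]
 [ 1.22801730e-04  1.44438502e-03 -9.99998949e-01]]
```

View pics/top0.png

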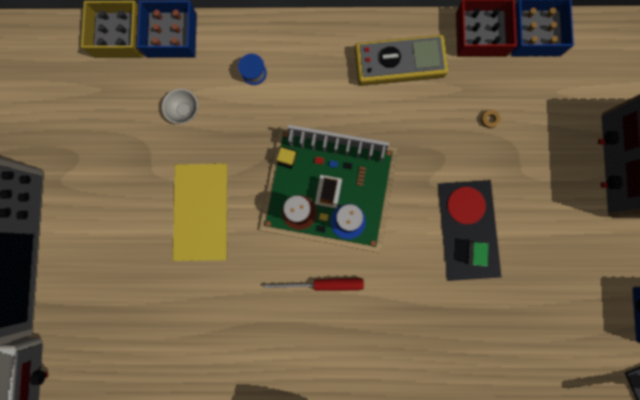

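View pics/scene0.png

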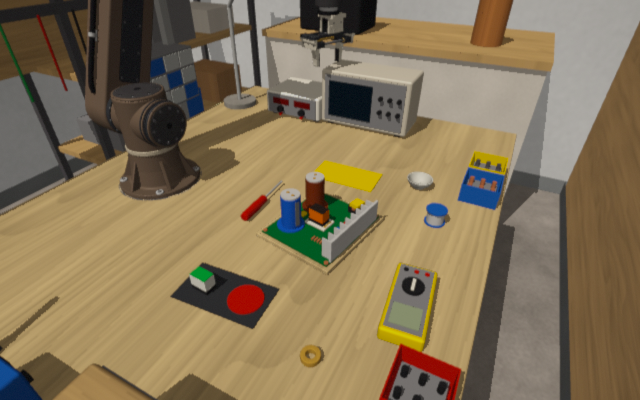

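```bash
cat > h.py <<'E'
from rig import robot
import cv2, numpy as np
def cam(name):
    """-> picture, depth, K=(f,cx,cy), T world<-cam"""
    ci=robot.camera_info(name)
    if name=="wrist":
        T=np.eye(4);T[:3,:3]=robot.read_tcp_rot();T[:3,3]=robot.read_position();T=T@ci["T_tool_cam"]
    else: T=np.linalg.inv(ci["view"])
    p,d=robot.grab_frame(name)
    return p,d,(200/np.tan(np.radians(ci["vfov"]/2)),ci["cx"],ci["cy"]),T
def ray(uv,z,K,T):
    """pixels Nx2 -> world xy on plane z"""
    uv=np.atleast_2d(np.asarray(uv,float)).reshape(-1,2)
    r=np.c_[(uv-[K[1],K[2]])/K[0],np.ones(len(uv))]@T[:3,:3].T
    return (T[:3,3]+r*((z-T[2,3])/r[:,2])[:,None])[:,:2]
def proj(P,K,T):
    c=(np.asarray(P,float)-T[:3,3])@T[:3,:3]
    return c[...,:2]/c[...,2:]*K[0]+[K[1],K[2]]
def hsv(p): return cv2.cvtColor(p,cv2.COLOR_RGB2HSV)
def rng(p,lo,hi): return cv2.inRange(hsv(p),np.array(lo),np.array(hi))
def blobs(m,amin=60,near=None):
    c,_=cv2.findContours(m,cv2.RETR_EXTERNAL,cv2.CHAIN_APPROX_NONE)
    c=[x.reshape(-1,2) for x in c if cv2.contourArea(x)>amin]
    key=(lambda x:np.linalg.norm(x.mean(0)-near)) if near is not None else (lambda x:-cv2.contourArea(x))
    return sorted(c,key=key)
def rect(c,z,K,T):
    """rectangle fit on plane z -> centre, (long,short), yaw deg of long side in (-90,90]"""
    (cx,cy),(w,h),a=cv2.minAreaRect((ray(c,z,K,T)*1000).astype(np.float32))
    if w<h: w,h,a=h,w,a+90
    return np.array([cx,cy])/1000,(w,h),(a+90)%180-90
def circ(c,z,K,T):
    """algebraic circle fit -> centre, radius mm"""
    q=ray(c,z,K,T);s=np.linalg.lstsq(np.c_[2*q,np.ones(len(q))],(q**2).sum(1),rcond=None)[0]
    return s[:2],1000*np.sqrt(s[2]+s[:2]@s[:2])
def down(yaw):
    """tool down, jaws (tool y) along world yaw (deg), with yaw brought within the reach of the last joint"""
    a=np.radians(yaw);y=np.array([np.cos(a),np.sin(a),0]);z=np.array([0,0,-1.])
    return np.c_[np.cross(y,z),y,z]
E
python3 - <<'E'
from h import *
p,d,K,T=cam("top")
b=blobs(rng(p,(22,120,120),(32,255,255)),near=(200,213))[0];print("park",*rect(b,.003,K,T))
m=rng(p,(0,150,80),(5,255,255));b=blobs(m,near=(467,205))[0];print("red",*circ(b,.005,K,T))
b=blobs(rng(p,(50,120,100),(75,255,255)),near=(480,254))[0];print("green",b.mean(0),*rect(b,.042,K,T))
w=rng(p,(0,0,150),(180,70,255))
for n in ((297,209),(349,217)):
    b=blobs(w,near=n)[0];print("can",b.mean(0),*circ(b,.109,K,T))
print("relay",ray([328,188],.06,K,T),"trafo",ray([287,157],.048,K,T))
for q in ((.45,.06),(.45,-.25),(.5,.25)):
  for y in (0,180,90,-90):
    print(q,y,robot.ik(np.r_[q,.3],down(y)))
E
```

```text
park [0.50313123 0.27643225] (202.13307189941406, 112.75631713867188) 1.2600109577178955
red [ 0.51721636 -0.27097275] 37.41464819438704
green [480.296875 254.296875] [ 0.41838416 -0.28467133] (42.438514709472656, 25.132850646972656) -2.1141738891601562
can [348.76712329 217.71232877] [ 0.48160853 -0.02626435] 15.525057480893397
can [348.76712329 217.71232877] [ 0.48160853 -0.02626435] 15.525057480893397
relay [[0.54456456 0.01172359]] trafo [[0.60825802 0.09343898]]
(0.45, 0.06) 0 [ 32.58611523  -3.42857771 -18.59416922   0.         -74.83440849
 147.41388477]
(0.45, 0.06) 180 [ 32.58611523  -3.42857771 -18.59416922   0.         -74.83440849
 -32.58611523]
(0.45, 0.06) 90 [  32.58611523   -3.42857771  -18.59416922    0.          -74.83440849
 -122.58611523]
(0.45, 0.06) -90 [ 32.58611523  -3.42857771 -18.59416922   0.         -74.83440849
  57.41388477]
(0.45, -0.25) 0 [  -7.17945872    2.89135205  -12.31405884    0.          -74.79458911
 -172.82054128]
(0.45, -0.25) 180 [ -7.17945872   2.89135205 -12.31405884   0.         -74.79458911
   7.17945872]
(0.45, -0.25) 90 [ -7.17945872   2.89135205 -12.31405884   0.         -74.79458911
 -82.82054128]
(0.45, -0.25) -90 [ -7.17945872   2.89135205 -12.31405884   0.         -74.79458911
  97.17945872]
(0.5, 0.25) 0 [ 46.63104545   7.31619825  -7.3606609    0.         -75.32314085
 133.36895455]
(0.5, 0.25) 180 [ 46.63104545   7.31619825  -7.3606609    0.         -75.32314085
 -46.63104545]
(0.5, 0.25) 90 [  46.63104545    7.31619825   -7.3606609     0.          -75.32314085
 -136.63104545]
(0.5, 0.25) -90 [ 46.63104545   7.31619825  -7.3606609    0.         -75.32314085
  43.36895455]
```

```bash
python3 - <<'E'
from h import *
robot.goto([.57,.03,.28],down(-90))
p,d,K,T=cam("wrist");cv2.imwrite("pics/w1.png",p[:,:,::-1]);np.savez("pics/w1.npz",p=p,d=d,K=K,T=T)
print(robot.read_t(),robot.read_position())
E
```

```text
2.575 [0.57004191 0.03067465 0.27985953]
```

View pics/w1.png

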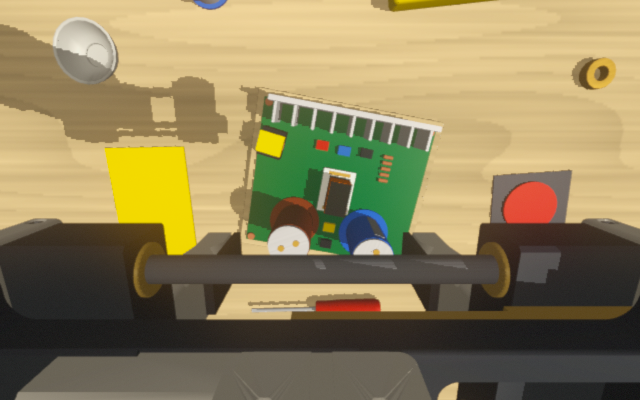

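```bash
python3 - <<'E'
from h import *
robot.goto([.46,.03,.28],down(-90))
p,d,K,T=cam("wrist");cv2.imwrite("pics/w2.png",p[:,:,::-1]);np.savez("pics/w2.npz",p=p,d=d,K=K,T=T)
w=rng(p,(0,0,130),(180,60,255))
for b in blobs(w,300): print(b.mean(0),cv2.contourArea(b),circ(cv2.convexHull(b),.109,K,T))
E
```

```text
[336.92405063 107.2721519 ] 1588.0 (array([0.54052222, 0.01534854]), np.float64(26.762312567651))
[285.1484375 147.3828125] 1551.0 (array([0.49991732, 0.06867122]), np.float64(23.706247256047416))
[376.8125    162.2734375] 1543.0 (array([ 0.48386032, -0.02854694]), np.float64(24.11995399373942))
[394.91257996  19.24093817] 1021.5 (array([ 0.6256178 , -0.04113113]), np.float64(45.78933943594038))
[112.25       396.97524752] 754.0 (array([-0.28460917,  0.31586801]), np.float64(474.4874845118094))
```

View pics/w2.png

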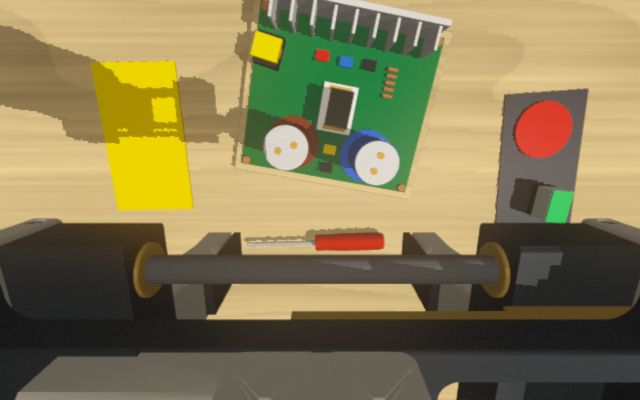

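```bash
cat >> h.py <<'E'
UP=.22
def carry(src,ysrc,z1,dst,ydst,z2,op,up=UP):
    """grasp at src with TCP z1, set down at dst with TCP z2, retreat"""
    robot.move_gripper(op)
    robot.goto(np.r_[src,up],down(ysrc)); robot.servo_line(np.r_[src,z1],speed=.12)
    robot.move_gripper(0.); w=robot.read_grip_width()
    robot.servo_line(np.r_[src,up],speed=.12); w2=robot.read_grip_width()
    robot.goto(np.r_[dst,up],down(ydst)); robot.servo_line(np.r_[dst,z2+.02],speed=.12)
    robot.servo_line(np.r_[dst,z2],speed=.04); robot.dwell(.2); f=robot.read_force()
    robot.move_gripper(op); robot.dwell(.1)
    robot.servo_line(np.r_[dst,up],speed=.15)
    print("carry widths",w,w2,"force",f,"t",robot.read_t())
E
python3 - <<'E'
from h import *
z=np.load("pics/w2.npz");K,T=z["K"],z["T"]
b=blobs(rng(z["p"],(22,120,60),(32,255,255)),near=(145,140))[0];print("park w2",*rect(b,.003,K,T))
carry([.4999,.0687],-99.4,.062,[.553,.2775],-88.7,.047,.85)
E
```

```text
park w2 [0.50227829 0.27538965] (201.5966339111328, 113.10277557373047) 0.9890466928482056
carry widths 0.5658068111593615 0.5641941986711316 force [ 0.24144632  0.62613099 -1.46279445] t 12.75
```

```bash
python3 - <<'E'
from h import *
carry([.4839,-.0285],-99.4,.062,[.453,.2752],-89,.0465,.85)
robot.goto([.40,.275,.30],down(-90))
p,d,K,T=cam("wrist");a=p[:260].copy()
print("park", ray([[0,0]],0.003,K,T))
for b in blobs(rng(p,(0,0,130),(180,60,255)),300): print(b.mean(0),cv2.contourArea(b),circ(cv2.convexHull(b),.093,K,T))
robot.goto([.49,.02,.25],down(-99.4))
p,d,K,T=cam("wrist");np.savez("pics/w3.npz",p=p,d=d,K=K,T=T)
cv2.imwrite("pics/w3.png",np.vstack([a,p[:260]])[:,:,::-1])
E
```

```text
carry widths 0.5657625397935895 0.566562664547837 force [ 0.74428771 -0.15607699 -2.66693817] t 23.15
park [[0.61911975 0.69349334]]
[319.60465116  38.06976744] 1617.5 (array([0.55263603, 0.27744403]), np.float64(23.55948255816868))
[321.59322034 132.92372881] 1358.0 (array([0.45311599, 0.27508397]), np.float64(24.126468323383673))
[39.70430108 21.30645161] 646.0 (array([0.54821524, 0.58786982]), np.float64(43.65071496810694))
[516.37696335  63.41361257] 365.5 (array([0.52899934, 0.05696863]), np.float64(28.096824591302425))
```

View pics/w3.png

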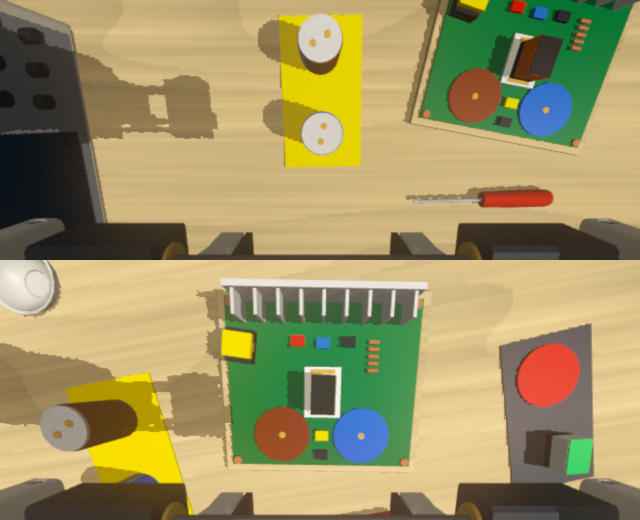

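```bash
python3 - <<'E'
from h import *
z=np.load("pics/w3.npz");p,K,T=z["p"],z["K"],z["T"]
p=p.copy();p[225:]=0
for q in ((282,174),(361,175),(322,134),(308,132),(580,195),(548,115)): print(q,hsv(p)[q[1],q[0]])
b=blobs(rng(p,(3,100,50),(14,255,160)),300,near=(282,174))[0];print("brown",*circ(cv2.convexHull(b).reshape(-1,2),.019,K,T))
b=blobs(rng(p,(100,150,80),(120,255,255)),300,near=(361,175))[0];print("blue",*circ(cv2.convexHull(b).reshape(-1,2),.019,K,T))
w=rng(p,(0,0,150),(180,60,255));b=blobs(w,200,near=(322,132))[0];print("base",*rect(b,.020,K,T))
k=rng(p,(0,0,0),(180,255,80));k[:108]=0;b=blobs(k,100,near=(324,134))[0];print("relay top",b.min(0),b.max(0),*rect(b,.060,K,T))
b=blobs(rng(p,(0,150,80),(5,255,255)),300,near=(548,115))[0];print("red",*circ(cv2.convexHull(b).reshape(-1,2),.005,K,T))
b=blobs(rng(p,(50,120,100),(75,255,255)),100,near=(580,195))[0];print("green",*rect(b,.042,K,T))
cv2.imwrite("pics/c3.png",cv2.resize(p[90:180,260:400],None,fx=5,fy=5,interpolation=0)[:,:,::-1])
E
```

```text
(282, 174) [ 21 173 222]
(361, 175) [ 21 160 225]
(322, 134) [18 54 71]
(308, 132) [ 21  33 180]
(580, 195) [ 67 169 213]
(548, 115) [  3 192 236]
brown [0.49995231 0.06943125] 34.34176482483753
blue [ 0.48209805 -0.02895611] 34.73480556835779
base [0.54292731 0.010318  ] (61.05277633666992, 44.65109634399414) -10.289512634277344
relay top [312 116] [334 153] [0.54158838 0.00997666] (39.91035461425781, 23.970535278320312) -9.913063049316406
red [ 0.51603867 -0.2718878 ] 38.32112439327751
green [ 0.4169382  -0.28552432] (43.018531799316406, 28.024913787841797) -4.825798034667969
```

View pics/c3.png

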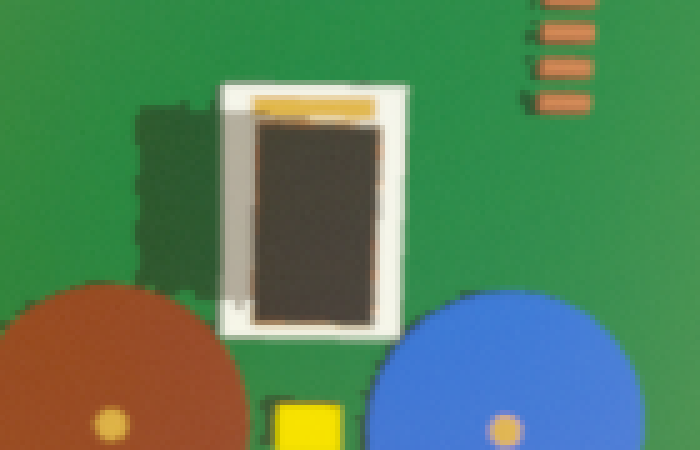

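```bash
python3 - <<'E'
from h import *
carry([.542,.0100],-100.2,.026,[.516,-.272],-90,.0115,.6,up=.18)
robot.goto([.41,-.28,.24],down(-90))
p,d,K,T=cam("wrist");np.savez("pics/w4.npz",p=p,d=d,K=K,T=T)
cv2.imwrite("pics/w4.png",p[:,:,::-1]);p=p.copy();p[240:]=0
b=blobs(rng(p,(0,150,80),(5,255,255)),300)[0];print("red",*circ(cv2.convexHull(b).reshape(-1,2),.005,K,T))
b=blobs(rng(p,(50,120,100),(75,255,255)),300)[0];print("green",b.mean(0),*rect(b,.042,K,T))
E
```

```text
carry widths 0.31831968540815375 0.32057192866292133 force [-0.21484356  0.47432769  0.0355304 ] t 34.6167
red [ 0.51608405 -0.27245806] 37.93446958606103
green [93.30150754 29.46566164] [ 0.55100885 -0.03814713] (180.82415771484375, 90.5708999633789) 89.89887237548828
```

View pics/w4.png

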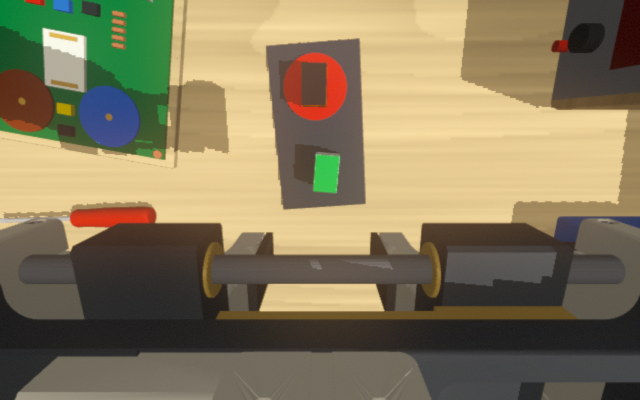

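```bash
python3 - <<'E'
from h import *
z=np.load("pics/w4.npz");p,K,T=z["p"],z["K"],z["T"]
b=blobs(rng(p,(50,120,100),(75,255,255)),300,near=(327,173))[0];c,s,a=rect(b,.042,K,T);print("green",c,s,a)
k=rng(p,(0,0,0),(180,255,255));k=rng(p,(0,0,0),(180,255,95));k[:,:298]=0;k[:,330:]=0;k[:55]=0;k[115:]=0
b=blobs(k,100)[0];print("old",b.min(0),b.max(0),*rect(b,.045,K,T))
assert abs(s[0]-44)<4 and abs(s[1]-28)<4 and abs(a)<20
carry(c,a-90,.008,[.543,.0105],-100.3,.0267,.6,up=.18)
robot.goto([.49,.02,.25],down(-100.3))
p,d,K,T=cam("wrist");np.savez("pics/w5.npz",p=p,d=d,K=K,T=T)
cv2.imwrite("pics/w5.png",p[:,:,::-1])
b=blobs(rng(p,(50,120,130),(75,255,255)),300,near=(322,132))[0];print("new",*rect(b,.060,K,T))
E
```

```text
green [ 0.41755472 -0.28512292] (42.91241455078125, 27.18345832824707) -4.8146514892578125
old [303  69] [324 104] [ 0.51251074 -0.27205362] (35.315635681152344, 22.881364822387695) -0.9703521728515625
carry widths 0.3158418716427447 0.31706533739089615 force [ 0.58727256 -0.2514133  -0.63852903] t 44.75
new [0.54305359 0.01054536] (40.883949279785156, 25.513004302978516) -10.344711303710938
```

View pics/w5.png

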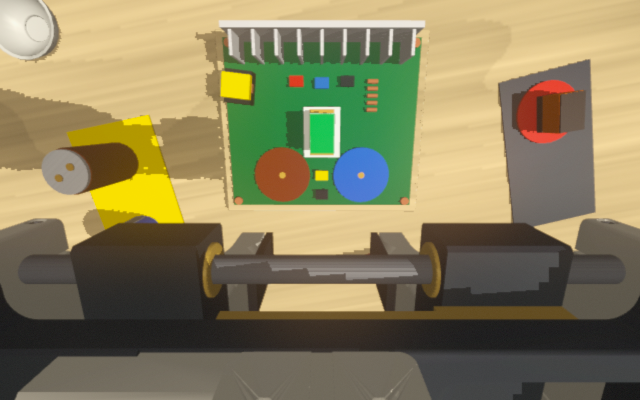

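```bash
python3 - <<'E'
from h import *
carry([.4531,.2751],-89,.046,[.4822,-.0290],-100.3,.0627,.85)
carry([.5527,.2775],-88.7,.046,[.5000,.0695],-100.3,.0627,.85)
robot.goto([.46,.02,.28],down(-100.3))
p,d,K,T=cam("wrist");np.savez("pics/w6.npz",p=p,d=d,K=K,T=T)
cv2.imwrite("pics/w6.png",p[:,:,::-1]);p=p.copy();p[225:]=0
for b in blobs(rng(p,(0,0,130),(180,60,255)),300): print(b.mean(0),circ(cv2.convexHull(b).reshape(-1,2),.109,K,T))
for b in blobs(rng(p,(50,120,130),(75,255,255)),300)[:3]: print("green?",b.mean(0),*rect(b,.060,K,T))
print("red",*[rect(b,.005,K,T)[0] for b in blobs(rng(p,(0,150,80),(5,255,255)),300)])
E
```

```text
carry widths 0.5641780337997734 0.5653951851028782 force [-0.12249002 -0.14669751 -1.73496614] t 55.8917
carry widths 0.567019178864008 0.5656400271821731 force [-0.30098099  0.22252617 -1.65125103] t 66.0167
[33.54938272 14.19753086] (array([0.68112851, 0.25688466]), np.float64(30.018573228677646))
[316.73913043 106.98757764] (array([0.54007599, 0.0112454 ]), np.float64(26.55295881018659))
[362.73228346 156.37795276] (array([ 0.48175375, -0.02885781]), np.float64(24.003985833480396))
[316.51930759  11.02263648] (array([ 0.66650549, -0.01302982]), np.float64(96.86017431328376))
[268.328 155.896] (array([0.50034389, 0.06930981]), np.float64(23.695997082575712))
green? [331.55134281  79.32543444] [0.55141095 0.00151685] (200.1187286376953, 133.32080078125) 84.46498107910156
green? [316.28070175 106.5       ] [0.54274573 0.01032874] (41.421932220458984, 24.911479949951172) -10.422286987304688
red [ 0.51632495 -0.26785193]
```

View pics/w6.png

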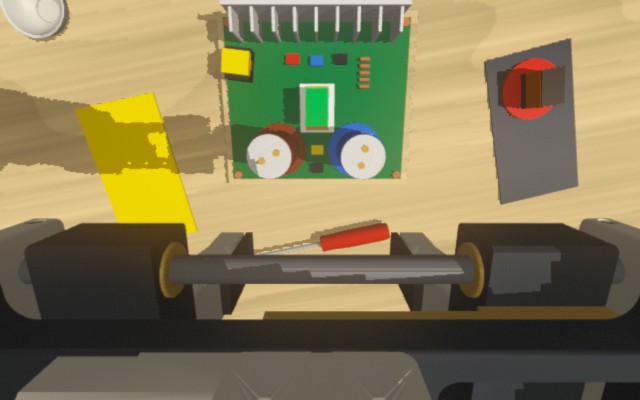

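All the parts are upright and in place, the transformer hasn't moved, and the arm is clear at TCP z = 0.28.

```bash
python3 -c "
from rig import robot
print(robot.read_t(),robot.read_force(),robot.job_done())"
```

```text
the job is handed in; nothing more can be done
66.5083 [-0.12778882 -0.05134759 -0.25453618] None
```

The job is finished and handed in at 66.5 s of the 147 s allowed. I parked both cans, moved the orange relay to the red plate, set the white relay on the relay base, and put each can back on the pad of its own colour.

The last wrist-camera checks showed:
- **Cans:** both stand upright, less than 1 mm from their pad centres.
- **White relay:** less than 1 mm from the base centre and about 0.1° off lengthwise.
- **Orange relay:** upright on the red plate. The one rough reading put it about 4 mm from the centre, within the 15 mm limit. That mask was crude and was taken before the last three moves; the final picture shows the relay still in place.
- **Transformer:** it looks to be where it started, judged by eye in the pictures only; I didn't measure it.

No check failed. The top camera and wrist camera agreed to about 2 mm.

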